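# Oil dipstick check on the bench compressor

## Robot

A 7-joint arm with a two-finger parallel gripper is mounted at the origin on the work surface. World frame = base frame: x ahead of the robot, y to its left, z up, the work surface at z = 0. Lengths are in mm, angles in rad, forces in N, time in s.
With the tool pointing down it reaches from about 400 to 925 mm from the base axis. Payload 5.6 kg.
Tool frame: the origin (TCP) lies on the mounting face of the last link; the fingertips stand 173 mm ahead of it and the grasp point (between the pads) lies 155 mm ahead of it (robot.tip_reach is the distance from the TCP to the fingertips, in mm); z points along the fingers, y is the direction in which the jaws open and shut (so a half turn about z gives the same grasp; the last joint's range is limited). The gripper opens to 85 mm and grips with 20 to 120 N. Pads are 22 mm wide; open, the fingers measure 114 mm over their backs; the gripper's body (76 mm by 85 mm) begins 54 mm behind the grasp point. The pads swing forward as they close: fully open they stand 13 mm farther back than shut.
Start: joints at [-1.178, 0.468, -0.012, 1.603, 0.006, 1.071, -0.056], TCP at [274.42, 589.233, 404.69] pointing down, gripper open.
Joint ranges: [-2.53, 2.53], [-0.31, 2.02], [-1.57, 1.55], [0.28, 2.44], [-1.29, 4.43], [0.15, 1.84], [-2.92, 2.92]. Speed limits (rad/s): [2.57, 2.57, 3.14, 3.14, 3.14, 3.14, 3.14].

## Interface

Orientations are given as a unit quaternion [x, y, z, w].
In Python, from rig import robot, imaging gives the robot as it stands.
- The arm moves only by the tool send_rows, never from a script. Its argument "plan" is a list of rows, each a list of 4 numbers: the shift along the tool's x, y, z in m, then the turn about the tool's z in rad. In form: [[x, y, z, turn], ...]. A call has 1 to 12 rows; each row shifts and turns the pose as measured when the row begins, along the tool's axes as they then stand; what a row does not reach is not made up. A row lasts 1/10 s, in which the tool goes at most 50 mm and 8.59 degrees, less where a joint would pass 70% of its speed; a pose out of reach is approached as far as the arm can. A call with a gripper value outside its range is refused whole. "jaw" is the gripper command: -1 is fully open, 1 is shut, values between are in proportion, set as the call begins (left out, the last holds). The fingers move at their own pace and stop on an object; the grip force is fixed at half the most. Time passes only in rows, so rows that do not move let the fingers close. It gives the time, the measured TCP pose, the force and the opening at its end, in the units of the state.
- robot.sense(): the state, without advancing time (a new reading comes with each control period).
- imaging.grab_frame(name): name is "scene" or "top" or "wrist"; returns the picture (420x560x3 uint8, red, green, blue); there is no depth.
- imaging.camera_model(name): a dict with "K" (3x3 intrinsics, pixels), "D" ([k1, k2, p1, p2, k3] as OpenCV has them; the pictures are not rectified), "R" (3x3) and "t" (3): a world point X has camera coordinates R X + t. Camera axes: x right, y down, z forward; pixel columns grow to the right and rows downward; lengths in mm; the calibration is good to about 2 mm. A picture is of the moment at which its call begins: read the wrist's pose just before it. camera_model takes no time and is no camera call; for the wrist camera it gives the pose at the moment of the call.
- robot.sign_off(): hands the job in, once; it reports no verdict.
The state is a dict: "clock": time; "joints": joint angles; "dq": joint speeds; "joint_efforts": joint torques, N m; "tool_pos": TCP position; "eef_rot": TCP orientation; "wrist_force": force on the tool from outside, world axes, zero at the start; "moment": the same for the moment, N m; "finger_gap": opening from 0.0 (shut) to 1.0 (fully open).
Only numpy, scipy, OpenCV 4.12 (cv2) and the standard library are available. Lean on these libraries where they do the work, as an engineer would, in place of code of your own. Each camera call takes 0.05 s, during which the arm holds its last target.

## Task

Check the oil on the small bench compressor: pick up the wiped dipstick from the wooden offcut, push it into the sloping filler tube until its collar stops against the mouth of the tube, then draw it right out again. Hold it up for reading: level, marked face upwards, all of it at least 20 cm above the bench and clear of the compressor; the job finishes with the gripper still holding the dipstick still in the air, not put down or let go. Leave the other tools, the tin and the driftwood on the bench where they are.

Things in the scene. Friction and masses are not known exactly. Their poses are not given: they have to be found in the camera images.
- dipstick: Dipstick, loose, 223 mm long, about 100 g. Origin: centre of its black ribbed hand grip (66 long, 22 wide in y, 12 mm thick in z), the place to hold it. x axis: along the stick to the tip; z: out of the marked face. At the start it lies on the offcut, marked face up, about 4 degrees tip-down (collar and tip on the wood), the grip sticking out freely past the offcut's end, 45 mm above the bench.
- dip_collar (a point): Point on the dipstick's axis in the underside of its collar, the face that stops against the tube, 50 mm from the grip centre; axes as the dipstick. The collar is a steel hexagon, 24 mm across flats and 12 mm thick, between grip and rod.
- dip_tip (a point): The dipstick's tip, on its axis, 140 mm beyond the underside of the collar; axes as the dipstick. From the collar runs a round steel rod of 7 mm diameter; the last 42 mm is a flat blade 9 mm wide (y) and 4 mm thick (z), with two dark cross lines on its marked face.
- offcut: Block of wood, fixed, 180 x 85 x 30 mm (x, y, z), origin at the centre of its underside. The dipstick lies along its x axis, tip towards +x, and the grip sticks out past its -x end.
- compressor: Small air compressor, fixed on the bench; origin on the bench under the crankcase, front (filler tube) to its -x. Skid 215 x 360 mm; crankcase front at x = -55, top at 148 mm; on it a finned cylinder (x 11 to 99, y -44 to 44, top 248 mm) with a filter to y = 87 mm (top 255 mm); towards -y a motor of 132 mm diameter, y -65 to -267 mm, switch box top at 194 mm.
- tube_mouth (a point): Centre of the filler tube's open upper end, 165 mm above the bench. z axis: along the tube out of the mouth, 40 degrees above level; y: level, across. Straight steel tube, 14 mm inside, 20 outside; the last 8 mm flare to a 25 mm rim, 19 inside; 75 mm clear of the crankcase. The rod enters freely, in any rotation about its axis, for its whole 140 mm; the collar rests on the rim.
- drill: Bystander: cordless drill standing on its battery, 75 x 62 mm foot, 190 mm high, reaching 176 mm towards its +x at the top; origin under the battery.
- mallet: Bystander: wooden mallet lying down, head 72 mm in diameter and 110 mm long (y), handle to x = 230 mm; origin on the bench under the head.
- tape: Bystander: tape measure, 68 x 36 x 64 mm high, origin under its centre.
- wax_tin: Bystander: round steel tin, 76 mm in diameter, 45 mm high, origin under its centre.
- sanding_block: Bystander: cork sanding block 110 x 62 x 28 mm, origin under its centre.
- screwdriver: Bystander: a slim screwdriver 230 mm long lying along its x axis, without collar; origin on the bench under its middle.
- twig: Bystander: forked piece of driftwood, about 180 x 130 mm, 76 mm high, origin on the bench near its middle.

How it is judged:
By the outcome, as a careful person would: the job done as asked, in the order asked, and still so for the second after the job is handed in, while the arm keeps its last pose, push and grip.
It also fails if it takes over 51 s, if anything falls off the work surface, if the arm or the gripper's body presses on something with over 40 N, if the wrist force passes 120 N, or if a joint passes its speed limit or range.

## Working session

There is one attempt and no reset: what is moved stays moved. The work goes in short steps, Python scripts to look and compute and a tool call to move; the robot and the scene stay as the last step left them, time stands still between calls to the robot, and variables do not carry over. Pictures are saved under pics/ and viewed, and the job is handed in when it is done.

Besides the shell and the picture viewer there is one more tool, called after ">>>" as a command line: name --pt "numbers of a row" for each row, then --argument value for the rest. send_rows: Moves the arm, as the interface text tells. Its arguments: {"type":"object","properties":{"plan":{"type":"array","items":{"type":"array","items":{"type":"number"}}},"jaw":{"type":"number"}},"required":["plan"]}

```bash
ls; mkdir -p pics
python3 - <<'E'
from rig import robot, imaging
import cv2
s=robot.sense();print(s)
for n in ["scene","top","wrist"]:
    m=imaging.camera_model(n);print(n,m)
    cv2.imwrite(f"pics/{n}0.png",imaging.grab_frame(n)[:,:,::-1])
E
```

```text
pics
{'clock': 0.0, 'joints': array([-1.17802065,  0.46838016, -0.01158337,  1.60366909,  0.00602511,
        1.071391  , -0.05632436]), 'dq': array([-5.23948320e-05,  5.36189814e-04, -1.13714150e-04, -3.97161732e-04,
       -1.84642866e-04, -7.66515072e-04,  1.20882991e-03]), 'joint_efforts': array([ 1.11180030e-03, -5.32396245e+01,  2.16781389e-02, -2.51297611e+01,
        1.14493252e-02,  7.77401438e-03,  4.81349744e-06]), 'tool_pos': array([274.31753023, 588.98661534, 403.71728555]), 'eef_rot': array([ 2.16213396e-01,  9.76345710e-01, -8.99146788e-04, -1.18787605e-04]), 'wrist_force': array([-0.52288691, -0.14938063,  0.62985397]), 'moment': array([ 0.01611629, -0.07562586,  0.01217119]), 'finger_gap': 1.0010095152962655}
scene {'K': array([[478.36790253,   0.        , 284.06274471],
       [  0.        , 478.36790253, 208.98941958],
       [  0.        ,   0.        ,   1.        ]]), 'D': array([-0.07642657,  0.        ,  0.        ,  0.        ,  0.        ]), 'R': array([[ 0.23400138,  0.972117  , -0.0152282 ],
       [ 0.78872542, -0.19896825, -0.58165613],
       [-0.568467
[... 301 characters left out ...]
     ,  0.        ,  0.        ]), 'R': array([[ 0.00819002, -0.99965777,  0.02484467],
       [-0.99278585, -0.01110084, -0.11938603],
       [ 0.11962097, -0.02368766, -0.99253701]]), 't': array([-159.10490774,  563.34948438, 1245.91118424])}
wrist {'K': array([[349.16316098,   0.        , 284.84391193],
       [  0.        , 349.16316098, 210.52644303],
       [  0.        ,   0.        ,   1.        ]]), 'D': array([-0.07550999,  0.        ,  0.        ,  0.        ,  0.        ]), 'R': array([[ 0.42145142,  0.9068489 , -0.00194323],
       [ 0.85720882, -0.39768047,  0.32717468],
       [ 0.29592522, -0.13955399, -0.94496188]]), 't': array([-648.03340822,  -42.54393699,  380.69594433])}
```

View pics/scene0.png

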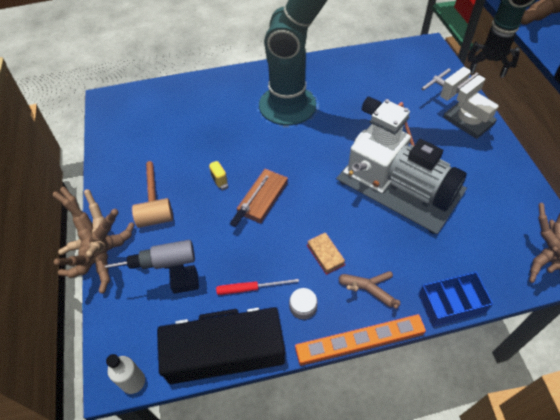

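View pics/top0.png

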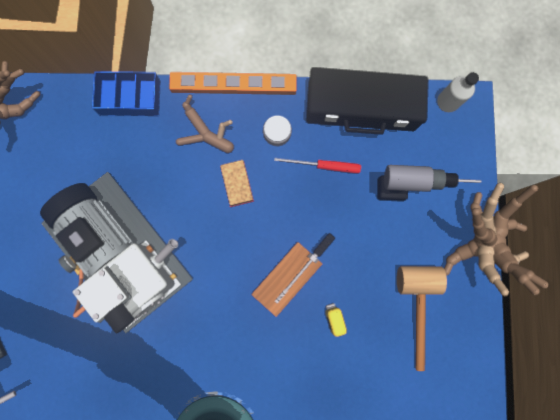

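View pics/wrist0.png

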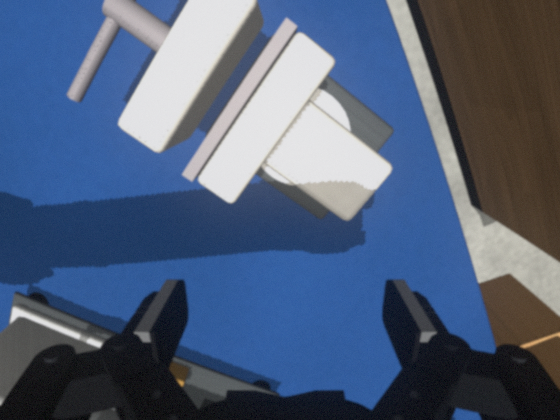

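Run:
```python
import cv2
a=cv2.imread("pics/top0.png");b=cv2.imread("pics/scene0.png")
def crop(im,x0,y0,w,h,k,n): cv2.imwrite(n,cv2.resize(im[y0:y0+h,x0:x0+w],None,fx=k,fy=k,interpolation=cv2.INTER_CUBIC))
c=lambda im,x,y,w,h,k: cv2.resize(im[y:y+h,x:x+w],None,fx=k,fy=k,interpolation=cv2.INTER_CUBIC)
import numpy as np
cv2.imwrite("pics/stick0.png",np.hstack([c(a,245,225,100,100,4),c(b,215,160,100,100,4)]))
cv2.imwrite("pics/comp0.png",np.hstack([c(a,100,190,100,140,4),c(b,320,90,100,140,4)]))
```

```text
(no output)
```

View pics/stick0.png

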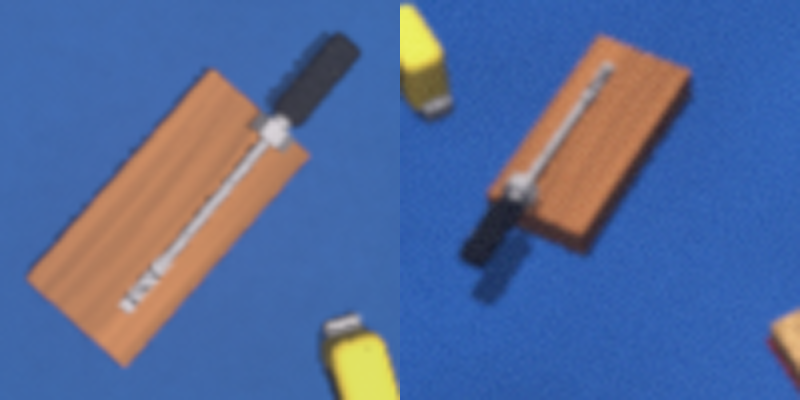

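View pics/comp0.png

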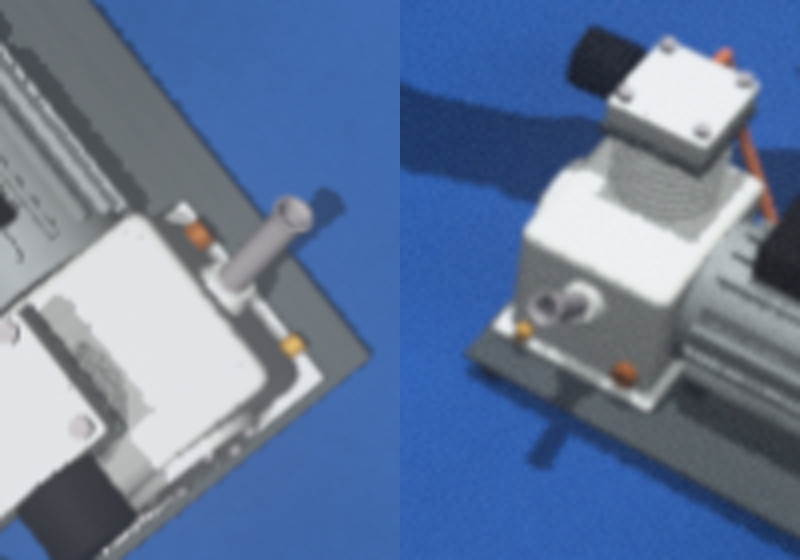

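```bash
cat > h.py <<'E'
import numpy as np, cv2
from scipy.spatial.transform import Rotation as Rn
from rig import robot, imaging
def ray(m,uv):
    p=cv2.undistortPoints(np.array([[uv]],float),m["K"],m["D"])[0,0]
    R=np.array(m["R"]);c=-R.T@m["t"];d=R.T@np.array([p[0],p[1],1]);return c,d/np.linalg.norm(d)
def tri(*mu):
    A=np.zeros((3,3));b=np.zeros(3);L=[]
    for m,uv in mu:
        c,d=ray(m,uv);P=np.eye(3)-np.outer(d,d);A+=P;b+=P@c;L.append((c,d))
    x=np.linalg.solve(A,b);return x,[round(float(np.linalg.norm(np.cross(x-c,d))),1) for c,d in L]
def onz(m,uv,z):
    c,d=ray(m,uv);return c+d*(z-c[2])/d[2]
def proj(m,X):
    return cv2.projectPoints(np.array(X,float).reshape(-1,1,3),cv2.Rodrigues(np.array(m["R"]))[0],np.array(m["t"],float),m["K"],np.array(m["D"]))[0][:,0]
E
python3 - <<'E'
from h import *
np.set_printoptions(precision=1,suppress=True)
T=imaging.camera_model("top");S=imaging.camera_model("scene")
t=lambda u,v,x,y:((u+.5)/4-.5+x,(v+.5)/4-.5+y)
D={"collar":((275,130),(520,188)),"tip":((126,304),(606,70)),"gripend":((347,45),(475,252))}
P={}
for k,(a,b) in D.items():
    P[k],r=tri((T,t(*a,245,225)),(S,t(*b,215-100,160)));print(k,P[k],r)
for k,(a,b) in {"mouth":((293,214),(545,305)),"base":((228,288),(585,300))}.items():
    P[k],r=tri((T,t(*a,100,190)),(S,t(*b,320-100,90)));print(k,P[k],r)
d=P["tip"]-P["gripend"];print(np.linalg.norm(d),np.degrees(np.arctan2(d[1],d[0])))
d=P["base"]-P["mouth"];print(np.linalg.norm(d),np.degrees(np.arctan2(d[1],d[0])),np.degrees(np.arctan2(d[2],np.hypot(*d[:2]))))
# skid right edge direction in top crop: (370,350)->(92,0) at z~?; 
c=[onz(T,t(*q,100,190),25) for q in [(370,352),(160,75),(100,556)]]
print(c);e=c[1]-c[0];print("edge",np.degrees(np.arctan2(e[1],e[0])))
E
```

```text
collar [ 460.5 -242.9   49. ] [1.1, 1.1]
tip [ 350.  -151.6   31.2] [0.5, 0.5]
gripend [ 514.3 -287.    56.2] [1.9, 1.9]
mouth [484.5  89.  169. ] [0.4, 0.4]
base [444.  138.4 114.6] [2.5, 2.5]
214.43059833772313 140.51070905443422
83.83557517502273 129.35466929586954 -40.3967782078611
[array([406.1,  63.6,  25. ]), array([582.8, 204.3,  25. ]), array([276.8, 229.9,  25. ])]
edge 38.53267831431269
```

>>> send_rows --pt "0 0 -0.04 0.084" --pt "0 0 -0.04 0.084" --pt "0 0 -0.04 0.084" --pt "-0.039 -0.028 0 0" --pt "-0.039 -0.028 0 0" --pt "-0.039 -0.028 0 0" --pt "-0.039 -0.028 0 0" --pt "-0.039 -0.028 0 0" --pt "-0.039 -0.028 0 0" --pt "-0.039 -0.028 0 0" --jaw -1

```text
clock: 1.15
tool_pos: [357.6, 258.3, 525.2]
eef_rot: [0.336, 0.942, -0.003, -0.001]
wrist_force: [1.8, -0.1, 0.6]
finger_gap: 1.004
```

>>> send_rows --pt "-0.039 -0.029 0 0" --pt "-0.039 -0.029 0 0" --pt "-0.039 -0.029 0 0" --pt "-0.039 -0.029 0 0" --pt "-0.039 -0.029 0 0" --pt "-0.037 -0.027 0.02 0" --pt "-0.037 -0.027 0.02 0" --pt "-0.037 -0.027 0.02 0" --pt "-0.037 -0.027 0.02 0" --pt "-0.037 -0.027 0.02 0" --pt "-0.035 -0.027 0.02 0" --pt "0 0 0 0"

```text
clock: 2.35
tool_pos: [480.8, -258.1, 406.5]
eef_rot: [0.339, 0.941, -0.0, 0.002]
wrist_force: [-0.3, 0.3, -0.1]
finger_gap: 0.999
```

Run:
```python
from h import *
import pickle
s=robot.sense();m=imaging.camera_model("wrist");im=imaging.grab_frame("wrist")
pickle.dump((s,m),open("w1.pkl","wb"));print(s["clock"],s["tool_pos"],s["eef_rot"])
cv2.imwrite("pics/w1.png",im[:,:,::-1])
```

```text
2.35 [ 480.82164606 -258.14564885  406.48709548] [ 3.38905339e-01  9.40817739e-01 -3.00943924e-04  2.25011168e-03]
```

View pics/w1.png

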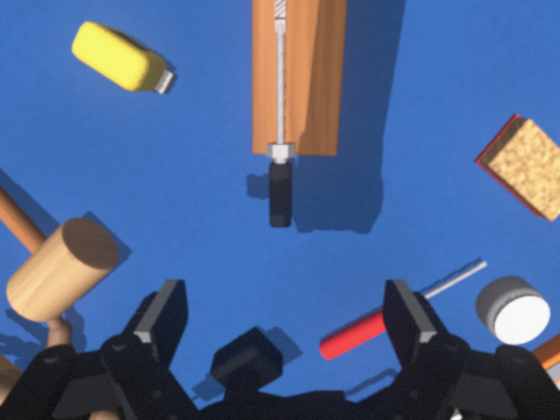

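Run:
```python
from h import *
import pickle
np.set_printoptions(precision=1,suppress=True)
s,m=pickle.load(open("w1.pkl","rb"))
im=cv2.imread("pics/w1.png")
g=im.max(axis=2)
mask=((g<60)&(np.indices(g.shape)[1]>262)&(np.indices(g.shape)[1]<300)&(np.indices(g.shape)[0]>155)&(np.indices(g.shape)[0]<235)).astype(np.uint8)
n,l,st,ce=cv2.connectedComponentsWithStats(mask);print(st[1:],ce[1:])
T=imaging.camera_model("top");S=imaging.camera_model("scene")
t=lambda u,v,x,y:((u+.5)/4-.5+x,(v+.5)/4-.5+y)
D={"collar":((275,130),(520,188),(281,152)),"gripend":((347,45),(475,252),(280.5,227))}
P={}
for k,(a,b,w) in D.items():
    P[k],r=tri((T,t(*a,245,225)),(S,t(*b,215-100,160)),(m,w));print(k,P[k],r)
    print(onz(m,w,45),onz(T,t(*a,245,225),45),onz(S,t(*b,115,160),45))
R=Rn.from_quat(s["eef_rot"]).as_matrix()
print(R)
for k in P: print(k,R.T@(P[k]-s["tool_pos"]))
# grip-area edges at wrist rows
for v in (185,210): print(v,[int(x) for x in g[v,265:297]])
```

```text
[[286 163   4   6  13]
 [271 170  20  53 537]
 [272 200   1   1   1]
 [274 208   1   2   2]
 [275 208   3   4   5]
 [273 211   1   1   1]
 [272 213   1   1   1]
 [289 216   1   1   1]
 [286 223   1   1   1]] [[287.8 165.2]
 [282.1 194.5]
 [272.  200. ]
 [274.  208.5]
 [276.4 209.6]
 [273.  211. ]
 [272.  213. ]
 [289.  216. ]
 [286.  223. ]]
collar [ 458.6 -243.3   46.2] [2.0, 1.6, 2.0]
[ 456.8 -244.1   45. ] [ 460.4 -244.3   45. ] [ 457.8 -241.6   45. ]
gripend [ 513.4 -288.2   55.4] [1.0, 3.2, 2.7]
[ 515.3 -293.5   45. ] [ 514.9 -290.4   45. ] [ 507.2 -284.9   45. ]
[[-0.8  0.6  0. ]
 [ 0.6  0.8 -0. ]
 [-0.   0.  -1. ]]
collar [ 28.2  -3.1 360.2]
gripend [-42.7  -2.7 351.3]
185 [125, 125, 117, 99, 74, 62, 55, 56, 57, 61, 58, 55, 54, 58, 58, 58, 51, 58, 55, 53, 55, 55, 51, 54, 53, 58, 71, 98, 119, 121, 124, 123]
210 [194, 194, 185, 172, 138, 93, 65, 64, 61, 61, 61, 58, 58, 63, 55, 62, 61, 60, 54, 59, 58, 58, 57, 59, 56, 67, 89, 112, 122, 127, 125, 125]
```

>>> send_rows --pt "-0.004 -0.001 0.03 0" --pt "-0.004 -0.001 0.03 0" --pt "-0.004 -0.001 0.03 0" --pt "-0.003 -0.001 0.018 0" --pt "0 0 0 0"

```text
clock: 2.9
tool_pos: [493.3, -264.2, 298.2]
eef_rot: [0.335, 0.942, 0.004, 0.004]
wrist_force: [0.3, 0.4, -0.4]
finger_gap: 1.003
```

Run:
```python
from h import *
import pickle
s=robot.sense();m=imaging.camera_model("wrist");im=imaging.grab_frame("wrist")
pickle.dump((s,m),open("w2.pkl","wb"));print(s["clock"],s["tool_pos"],s["eef_rot"])
cv2.imwrite("pics/w2.png",im[:,:,::-1])
```

```text
2.9 [ 493.27024566 -264.19086592  298.23443039] [0.33485955 0.94225046 0.00377251 0.00434947]
```

View pics/w2.png

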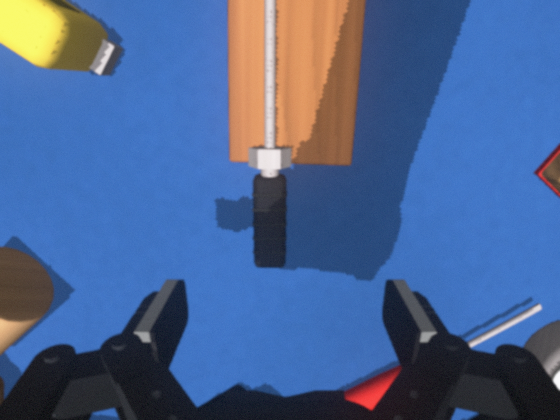

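Run:
```python
from h import *
import pickle
np.set_printoptions(precision=1,suppress=True)
s1,m1=pickle.load(open("w1.pkl","rb"));s,m=pickle.load(open("w2.pkl","rb"))
R=Rn.from_quat(s["eef_rot"]).as_matrix();print(R)
P=[]
for a,b in [((281,152),(271,159)),((280.5,227),(269.5,267))]:
    x,r=tri((m1,a),(m,b));print(x,r, onz(m1,a,45),onz(m,b,45)); P.append(onz(m,b,45));print(R.T@(P[-1]-s["tool_pos"]))
# finger centreline: grasp point projection
for d in (100,155,250): print(proj(m,s["tool_pos"]+R@np.array([0,0,d])))
d=P[0]-P[1];print(np.linalg.norm(d),np.degrees(np.arctan2(d[1],d[0])))
c=P[1]+d*33/77;print("centre",c,"rel",R.T@(np.r_[c[:2],45]-s["tool_pos"])-[0,0,155])
```

```text
[[-0.8  0.6  0. ]
 [ 0.6  0.8  0. ]
 [-0.   0.  -1. ]]
[ 458.2 -245.6   32.7] [0.2, 0.2] [ 456.8 -244.1   45. ] [ 456.5 -243.8   45. ]
[ 42.8 -10.  252.9]
[ 513.3 -292.1   50.8] [0.3, 0.3] [ 515.3 -293.5   45. ] [ 515.5 -294.5   45. ]
[-34.9 -12.  253.3]
[[288.6 421.4]]
[[287.3 305.6]]
[[286.5 223.2]]
77.73990579680788 139.37311816446166
centre [ 490.2 -272.8   45. ] rel [ -1.6 -11.1  98.1]
```

>>> send_rows --pt "-0.001 -0.006 0.015 0.01" --pt "0 -0.005 0.02 0.005" --pt "0 0 0.02 0" --pt "0 0 0.02 0" --pt "0 0 0.012 0" --pt "0 0 0 0"

```text
clock: 3.55
tool_pos: [490.8, -272.5, 214.5]
eef_rot: [0.341, 0.94, 0.005, 0.011]
wrist_force: [-0.6, 0.2, 0.8]
finger_gap: 1.0
```

Run:
```python
from h import *
s=robot.sense()
R=Rn.from_quat(s["eef_rot"]).as_matrix()
print(s["tool_pos"],"rel",R.T@(np.array([490.2,-272.6,45])-s["tool_pos"])-[0,0,155],np.degrees(np.arctan2(R[1,0],R[0,0])),R[:,2],s["wrist_force"])
cv2.imwrite("pics/w3.png",imaging.grab_frame("wrist")[:,:,::-1])
```

```text
[ 490.82869774 -272.4969617   214.47858761] rel [ 3.46914598 -3.48730055 14.40838615] 140.12789047325884 [ 0.02519226  0.00206633 -0.99968049] [-0.55127832  0.20349815  0.77089571]
```

View pics/w3.png

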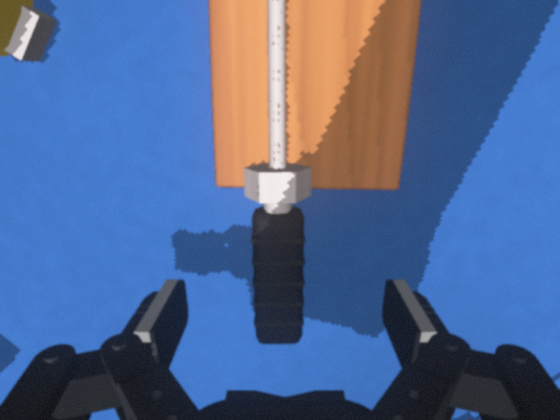

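>>> send_rows --pt "0.002 -0.002 0.007 0" --pt "0.001 -0.001 0.007 0" --pt "0 0 0 0"

```text
clock: 3.9
tool_pos: [487.7, -273.6, 202.4]
eef_rot: [0.341, 0.94, 0.005, 0.014]
wrist_force: [0.4, 0.6, 0.4]
finger_gap: 1.0
```

Run:
```python
from h import *
s=robot.sense()
R=Rn.from_quat(s["eef_rot"]).as_matrix()
print(s["tool_pos"],"rel",R.T@(np.array([490.2,-272.6,45])-s["tool_pos"])-[0,0,155],np.degrees(np.arctan2(R[1,0],R[0,0])),R[:,2],s["wrist_force"])
```

```text
[ 487.69654924 -273.58486214  202.43111858] rel [ 2.36425215 -0.68831283  2.43484638] 140.12835815589548 [ 3.02246975e-02 -1.27862971e-05 -9.99543129e-01] [0.35014612 0.58080372 0.39978357]
```

>>> send_rows --pt "0.002 0 0.002 0" --pt "0 0 0 0" --pt "0 0 0 0" --pt "0 0 0 0" --pt "0 0 0 0" --pt "0 0 0 0" --jaw 1

```text
clock: 4.5
tool_pos: [486.4, -272.4, 201.2]
eef_rot: [0.341, 0.94, 0.005, 0.015]
wrist_force: [-0.6, 0.3, 0.8]
finger_gap: 0.246
```

Run:
```python
from h import *
s=robot.sense()
print(s["tool_pos"],s["eef_rot"],s["wrist_force"],s["finger_gap"])
```

```text
[ 486.42097358 -272.38184288  201.24719522] [0.34075788 0.94001656 0.00525744 0.01500957] [-0.57788365  0.32263489  0.78019984] 0.2457285667954645
```

>>> send_rows --pt "0 0 -0.02 0" --pt "0 0 -0.045 0" --pt "0 0 -0.045 0" --pt "0 0 -0.045 0" --pt "0.01 0.012 -0.045 0.05" --pt "0.02 0.025 -0.04 0.05" --pt "0.025 0.03 -0.02 0.05" --pt "0.025 0.03 -0.01 0.05" --pt "0.025 0.03 0 0" --pt "0.025 0.03 0 0" --pt "0.025 0.03 0 0" --pt "0 0 0 0"

```text
clock: 5.7
tool_pos: [515.4, -27.2, 480.7]
eef_rot: [0.44, 0.898, 0.009, 0.013]
wrist_force: [-0.0, -0.1, -1.7]
finger_gap: 0.248
```

Run:
```python
from h import *
import pickle
s=robot.sense();m=imaging.camera_model("wrist");im=imaging.grab_frame("wrist")
pickle.dump((s,m),open("w4.pkl","wb"))
R=Rn.from_quat(s["eef_rot"]).as_matrix()
print(s["clock"],s["tool_pos"],R,s["finger_gap"],s["joints"])
cv2.imwrite("pics/w4.png",im[:,:,::-1])
a=imaging.grab_frame("top")[:,:,::-1];b=imaging.grab_frame("scene")[:,:,::-1]
cv2.imwrite("pics/top4.png",a);cv2.imwrite("pics/scene4.png",b)
```

```text
5.7 [515.38063432 -27.23188129 480.68124771] [[-0.61291552  0.7894845   0.03238499]
 [ 0.78999219  0.61309446  0.0052463 ]
 [-0.01571318  0.02879943 -0.9994617 ]] 0.24819667908197954 [-0.71395682  0.17389052  0.8050774   1.88780459 -0.1488769   1.10499417
  0.80672499]
```

View pics/w4.png

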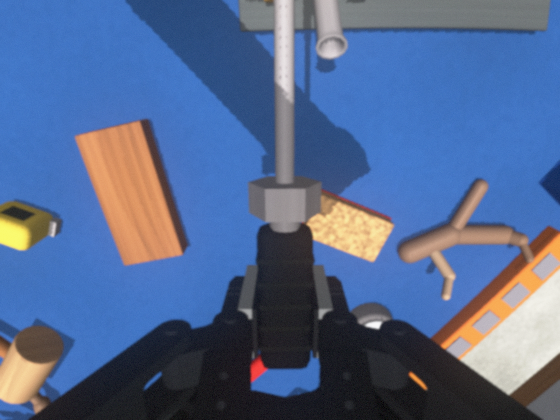

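View pics/scene4.png

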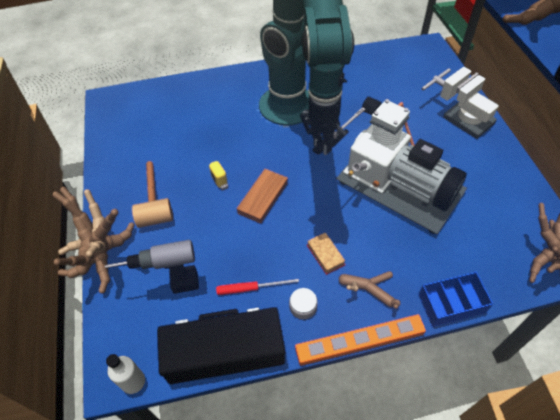

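View pics/top4.png

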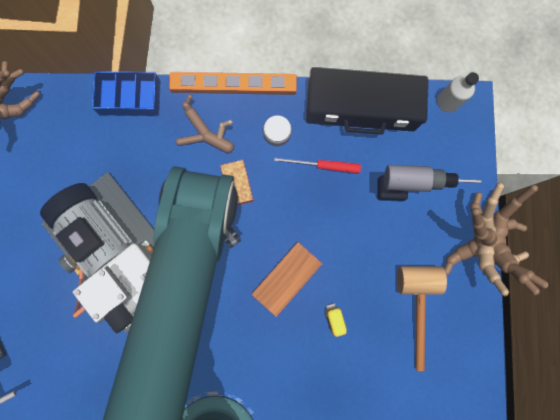

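Run:
```python
from h import *
import pickle
np.set_printoptions(precision=1,suppress=True)
s,m=pickle.load(open("w4.pkl","rb"))
T=imaging.camera_model("top");S=imaging.camera_model("scene")
t=lambda u,v,x,y:((u+.5)/4-.5+x,(v+.5)/4-.5+y)
tm=t(293,214,100,190);sm=t(545,305,220,90)
print(tri((T,tm),(S,sm),(m,(331.5,46))))
for z in (165,169): print(z,onz(m,(331.5,46),z),onz(T,tm,z),onz(S,sm,z))
c=lambda im,x,y,w,h,k: cv2.resize(im[y:y+h,x:x+w],None,fx=k,fy=k,interpolation=cv2.INTER_CUBIC)
a=cv2.imread("pics/w4.png");b=cv2.imread("pics/scene4.png")
cv2.imwrite("pics/c4.png",np.hstack([c(a,270,0,100,80,4),c(b,300,80,100,80,4)]))
```

```text
(array([482.7,  88.8, 166.8]), [1.9, 1.3, 2.7])
165 [480.5  87.5 165. ] [484.7  89.4 165. ] [481.4  90.9 165. ]
169 [480.3  86.9 169. ] [484.4  88.6 169. ] [484.6  89.3 169. ]
```

View pics/c4.png

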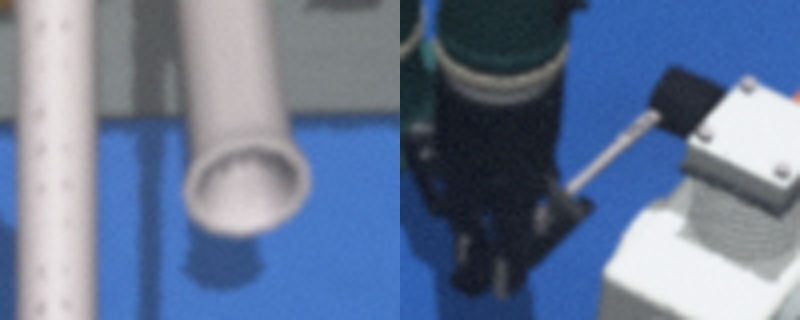

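```bash
cat >> h.py <<'E'
def stick(s,uv,S=None):
    "tip in tool frame (from grasp point) by scene ray onto tool xz plane"
    S=S or imaging.camera_model("scene")
    R=Rn.from_quat(s["eef_rot"]).as_matrix();g=np.array(s["tool_pos"])+R@[0,0,155]
    c,d=ray(S,uv);n=R[:,1];X=c+d*((g-c)@n)/(d@n);v=X-g
    return X,R.T@v,np.degrees(np.arctan2(-v[2],np.hypot(v[0],v[1]))),np.linalg.norm(v),g
E
python3 - <<'E'
from h import *
import pickle
np.set_printoptions(precision=1,suppress=True)
s,m=pickle.load(open("w4.pkl","rb"))
for uv in [(364,109),(364,108),(365,109)]: print(*stick(s,uv))
E
```

```text
[403.3 125.2 307.2] [191.8  -0.   15.6] 5.5385977204539065 192.4303512944719 [520.4 -26.4 325.8]
[403.7 124.6 311.3] [191.    0.   11.5] 4.330769157615768 191.37696301514796 [520.4 -26.4 325.8]
[399.9 129.8 303.1] [197.7  -0.   19.6] 6.561385789956212 198.6267976329217 [520.4 -26.4 325.8]
```

>>> send_rows --pt "-0.03 0.014 0 -0.02" --pt "-0.03 0.014 0.01 0" --pt "-0.02 0.012 0.02 0" --pt "-0.012 0 0.035 0" --pt "0 0 0.035 0" --pt "0 0 0.025 0" --pt "0 0 0 0"

```text
clock: 6.55
tool_pos: [607.4, -97.9, 355.6]
eef_rot: [0.443, 0.896, 0.007, 0.016]
wrist_force: [0.0, 1.0, 0.1]
finger_gap: 0.246
```

```bash
cat >> h.py <<'E'
M=np.array([482,88.5,166.]);H=np.radians(129.)
u=np.array([np.cos(H),np.sin(H),0]);l=np.array([np.sin(H),-np.cos(H),0]);zz=np.array([0,0,1.])
B=np.array([u,l,zz])   # rows: inward, lateral(tool y), up
def st(goal=None):
    s=robot.sense();R=Rn.from_quat(s["eef_rot"]).as_matrix();g=np.array(s["tool_pos"])+R@[0,0,155]
    print("t",s["clock"],"grip(h,l,z rel mouth)",(B@(g-M)).round(1),"head",np.degrees(np.arctan2(R[1,0],R[0,0])).round(2),"toolz(h,l,z)",(B@R[:,2]).round(4),"F(h,l,z)",(B@s["wrist_force"]).round(1),"Mom",(B@s["moment"]).round(2),"gap",round(s["finger_gap"],3))
    if goal is not None: print("tool delta",(R.T@(M+B.T@np.array(goal,float)-g)).round(1))
    return s
E
python3 - <<'E'
from h import *
s=st((-209,0,15.6))
b=imaging.grab_frame("scene")[:,:,::-1]
c=lambda im,x,y,w,h,k: cv2.resize(im[y:y+h,x:x+w],None,fx=k,fy=k,interpolation=cv2.INTER_CUBIC)
w=imaging.grab_frame("wrist")[:,:,::-1]
cv2.imwrite("pics/c5.png",np.hstack([c(b,300,110,100,120,4),c(w,210,0,100,120,4)]))
E
```

```text
t 6.55 grip(h,l,z rel mouth) [-227.3  -15.8   34.7] head 127.4 toolz(h,l,z) [-0.0232  0.0267 -0.9994] F(h,l,z) [0.7 0.6 0.1] Mom [0.05 0.   0.02] gap 0.246
tool delta [19.2 14.7 19.1]
```

View pics/c5.png

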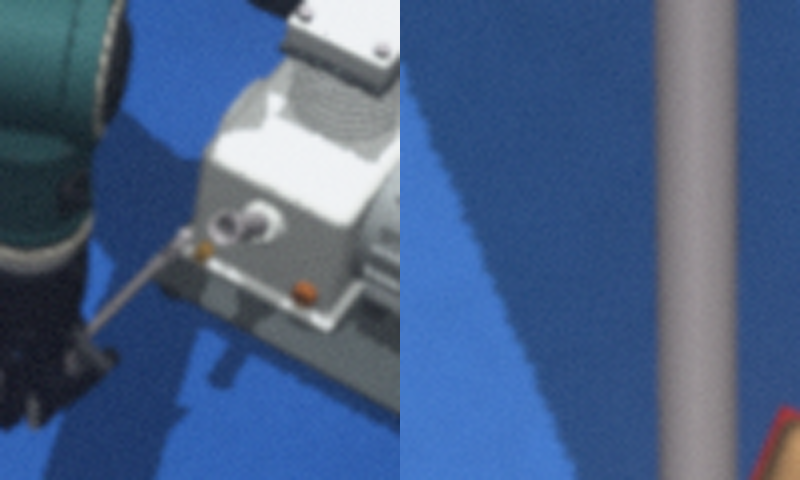

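>>> send_rows --pt "0.003 0.008 0.008 -0.028" --pt "0.005 0.007 0.008 0" --pt "0 0 0 0"

```text
clock: 6.95
tool_pos: [617.6, -82.1, 347.1]
eef_rot: [0.429, 0.903, 0.01, 0.022]
wrist_force: [0.0, -0.5, -2.0]
finger_gap: 0.244
```

```bash
cat >> h.py <<'E'
c=lambda im,x,y,w,h,k: cv2.resize(im[y:y+h,x:x+w],None,fx=k,fy=k,interpolation=cv2.INTER_CUBIC)
def look(n):
    b=imaging.grab_frame("scene")[:,:,::-1];w=imaging.grab_frame("top")[:,:,::-1]
    cv2.imwrite(f"pics/{n}.png",np.hstack([c(b,300,110,100,120,4),c(w,130,190,100,120,4)]))
E
python3 - <<'E'
from h import *
s=st((-209,0,15.6));look("c6")
E
```

```text
t 6.95 grip(h,l,z rel mouth) [-222.8    3.9   26.3] head 129.12 toolz(h,l,z) [-0.0313  0.0379 -0.9988] F(h,l,z) [-0.4 -0.3 -2. ] Mom [ 0.02 -0.03 -0.02] gap 0.244
tool delta [14.2 -4.3 10.1]
```

View pics/c6.png

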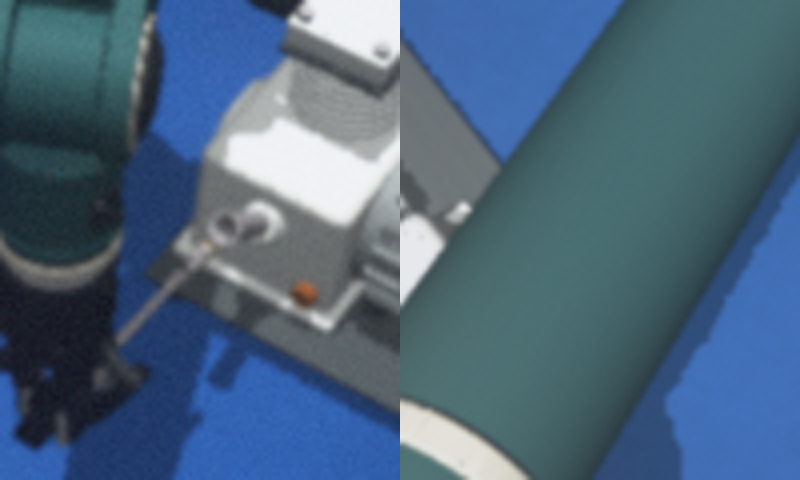

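>>> send_rows --pt "0.001 -0.003 0.006 0" --pt "0.001 -0.001 0.004 0" --pt "0 0 0 0"

```text
clock: 7.35
tool_pos: [613.2, -84.7, 337.8]
eef_rot: [0.43, 0.903, 0.01, 0.024]
wrist_force: [-0.5, -0.1, -1.0]
finger_gap: 0.251
```

Run:
```python
from h import *
s=st((-209,0,15.6))
b=imaging.grab_frame("scene")[:,:,::-1];cv2.imwrite("pics/s7.png",b)
cv2.imwrite("pics/c7.png",c(b,325,140,60,50,12))
R=Rn.from_quat(s["eef_rot"]).as_matrix();g=np.array(s["tool_pos"])+R@[0,0,155]
S=imaging.camera_model("scene")
pts=[M, g+R@[190,0,14]]
print(12*(proj(S,pts)-[325,140]+.5))
```

```text
t 7.35 grip(h,l,z rel mouth) [-222.4   -1.    17. ] head 129.05 toolz(h,l,z) [-0.0337  0.0389 -0.9987] F(h,l,z) [ 0.3 -0.5 -1. ] Mom [ 0.06 -0.01  0.05] gap 0.251
tool delta [13.4  1.   1. ]
[[368.44449837 317.42736962]
 [290.43671627 409.6073335 ]]
```

View pics/c7.png

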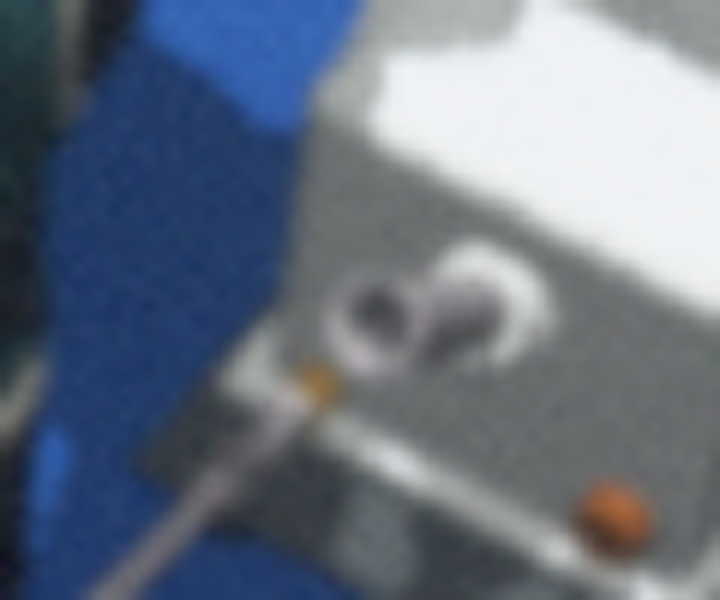

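>>> send_rows --pt "0.008 0.001 0 0" --pt "0.008 0 0 0" --pt "0.008 0 0 0" --pt "0.006 0 0 0" --pt "0 0 0 0"

```text
clock: 7.9
tool_pos: [593.3, -58.5, 337.1]
eef_rot: [0.43, 0.903, 0.011, 0.023]
wrist_force: [-0.3, -0.8, -0.6]
finger_gap: 0.242
```

Run:
```python
from h import *
s=st((-175,0,15.6))
b=imaging.grab_frame("scene")[:,:,::-1];cv2.imwrite("pics/s8.png",b)
cv2.imwrite("pics/c8.png",c(b,325,140,60,50,12))
R=Rn.from_quat(s["eef_rot"]).as_matrix();g=np.array(s["tool_pos"])+R@[0,0,155]
S=imaging.camera_model("scene")
pts=[M, g+R@[190,0,14]]
print(12*(proj(S,pts)-[325,140]+.5), B@(pts[1]-M))
```

```text
t 7.9 grip(h,l,z rel mouth) [-1.894e+02  1.000e-01  1.630e+01] head 129.05 toolz(h,l,z) [-0.0332  0.0394 -0.9987] F(h,l,z) [-0.4 -0.8 -0.6] Mom [ 0.1  -0.    0.01] gap 0.242
tool delta [14.4 -0.1  0.2]
[[368.44449837 317.42736962]
 [368.61864442 329.11743797]] [ 0.02299414  0.52369701 -3.96308749]
```

View pics/c8.png

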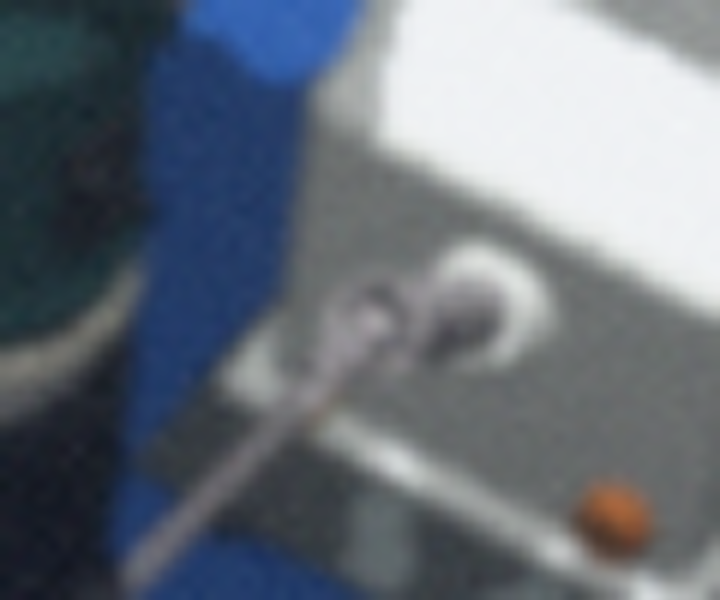

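>>> send_rows --pt "0.005 0 0 0" --pt "0.005 0 0 0" --pt "0.004 0 0 0" --pt "0 0 0 0"

```text
clock: 8.35
tool_pos: [586.1, -50.9, 338.7]
eef_rot: [0.431, 0.902, 0.009, 0.03]
wrist_force: [0.1, 0.3, -1.5]
finger_gap: 0.243
```

```bash
cat >> h.py <<'E'
def chk(n,goal=None,p=None):
    s=st(goal)
    b=imaging.grab_frame("scene")[:,:,::-1];cv2.imwrite(f"pics/{n}.png",c(b,300,130,80,60,10))
E
python3 -c "
from h import *
chk('c9')"
```

```text
t 8.35 grip(h,l,z rel mouth) [-180.9   -0.3   18. ] head 128.87 toolz(h,l,z) [-0.0458  0.0423 -0.9981] F(h,l,z) [ 0.2  0.3 -1.5] Mom [ 0.08 -0.05  0.  ] gap 0.243
```

View pics/c9.png

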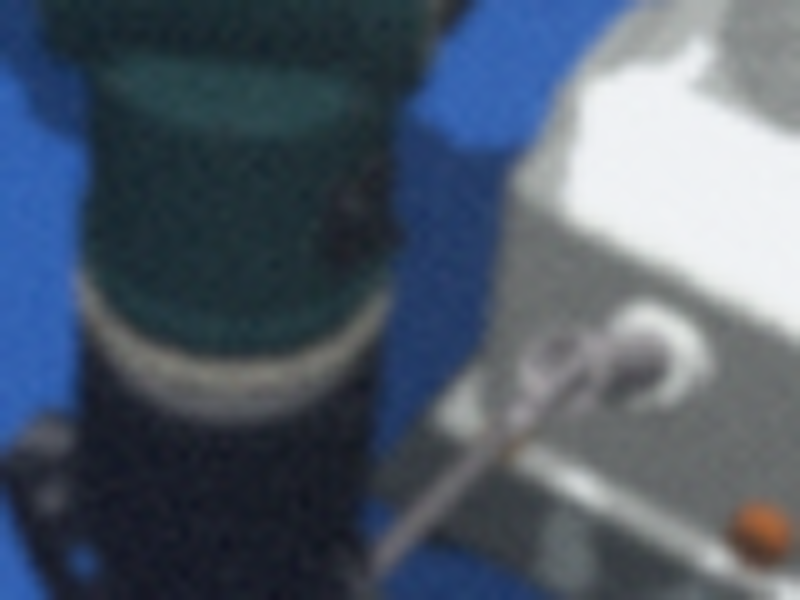

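Run:
```python
from h import *
import pickle
s4,m4=pickle.load(open("w4.pkl","rb"))
def P(s,m,x,z): 
    R=Rn.from_quat(s["eef_rot"]).as_matrix();g=np.array(s["tool_pos"])+R@[0,0,155];return proj(m,g+R@[x,0,z])
for x in (44,60,80,100): print(x,P(s4,m4,x,x*.074))
im=cv2.imread("pics/w4.png").astype(int)
for v in (170,120,60,20): print(v,[int(q) for q in im[v,270:300,2]])
s=robot.sense();S=imaging.camera_model("scene")
for x,z in ((190,14),(190,10),(190,5),(148,11)): print(10*(P(s,S,x,z)-[300,130]+.5), B@(np.array(s["tool_pos"])+Rn.from_quat(s["eef_rot"]).as_matrix()@[x,0,155+z]-M))
m=imaging.camera_model("wrist");w=imaging.grab_frame("wrist")[:,:,::-1];cv2.imwrite("pics/w9.png",w)
for x in (44,60,80,100): print(x,P(s,m,x,x*.074))
for v in (170,120,60,20): print(v,[int(q) for q in w[v,270:300,2]])
```

```text
44 [[287.78121955 201.72671967]]
60 [[287.90770338 159.55807484]]
80 [[288.06568907 103.48849135]]
100 [[288.21958542  44.04330286]]
170 [51, 50, 53, 51, 61, 83, 102, 114, 122, 130, 134, 140, 144, 144, 149, 148, 145, 143, 141, 139, 131, 122, 112, 96, 71, 55, 53, 50, 54, 53]
120 [49, 50, 49, 51, 66, 86, 103, 117, 124, 132, 135, 141, 146, 149, 150, 145, 144, 143, 143, 136, 132, 123, 115, 99, 74, 60, 51, 49, 49, 47]
60 [52, 54, 56, 77, 114, 145, 167, 185, 197, 208, 218, 223, 228, 231, 232, 229, 226, 220, 214, 207, 196, 183, 164, 138, 105, 75, 74, 73, 78, 74]
20 [130, 130, 130, 127, 138, 156, 176, 191, 200, 212, 220, 224, 229, 232, 230, 229, 223, 220, 213, 209, 197, 186, 167, 142, 126, 124, 132, 133, 131, 133]
[[572.65074842 358.93391441]] [ 8.23895885  0.69870915 -4.69549098]
[[573.9688772  349.25249063]] [ 8.4211635   0.53011049 -0.70320141]
[[575.62408857 337.09075487]] [8.64891932 0.31936216 4.28716054]
[[495.1956809  436.44606776]] [-33.58078801   0.47334913   0.209403  ]
44 [[287.76707419 201.80665582]]
60 [[287.89140992 159.64698207]]
80 [[288.04659202 103.58918053]]
100 [[288.19758844  44.15585574]]
170 [51, 48, 52, 51, 67, 89, 107, 119, 128, 135, 140, 143, 151, 151, 154, 152, 151, 146, 144, 140, 133, 128, 126, 140, 160, 166, 159, 155, 149, 143]
120 [45, 51, 51, 53, 76, 98, 113, 122, 130, 136, 141, 146, 147, 151, 151, 150, 151, 146, 140, 139, 134, 125, 109, 93, 69, 55, 50, 50, 50, 54]
60 [48, 49, 54, 66, 86, 106, 119, 129, 132, 136, 144, 147, 151, 155, 153, 152, 147, 143, 145, 138, 132, 126, 111, 89, 65, 53, 47, 53, 50, 46]
20 [50, 49, 56, 73, 99, 109, 119, 128, 134, 139, 143, 148, 152, 152, 155, 148, 148, 143, 140, 136, 131, 123, 113, 94, 71, 51, 50, 50, 48, 51]
```

View pics/w9.png

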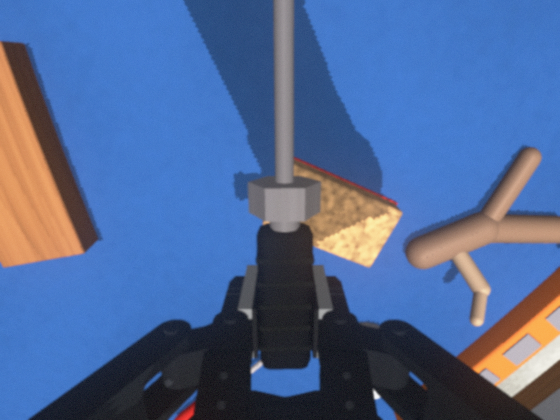

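Run:
```python
from h import *
b=imaging.grab_frame("scene")[:,:,::-1]
a=cv2.imread("pics/scene0.png");a8=cv2.imread("pics/s8.png")
cv2.imwrite("pics/c10.png",np.hstack([cv2.resize(q[150:185,340:375],None,fx=11,fy=11,interpolation=cv2.INTER_LINEAR) for q in (a,b)]))
```

```text
(no output)
```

View pics/c10.png

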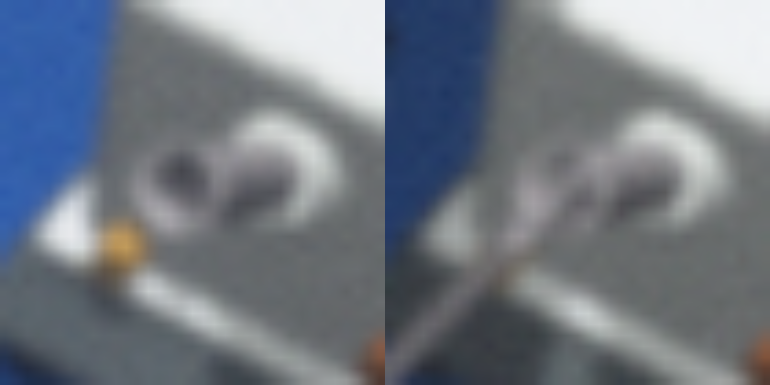

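Run:
```python
from h import *
b=imaging.grab_frame("scene")
a=cv2.imread("pics/scene0.png")[:,:,::-1]
print("cols 350..364 rows 160..174")
for q in (a,b):
    for v in range(159,175): print(v,*[f"{int(x):3d}" for x in q[v,350:365].mean(axis=1)])
    print()
```

```text
cols 350..364 rows 160..174
159 105 106 108 108 104 105 107 106 107 110 105 109 110 120 126
160 102 104 108 105 103 105 103 108 109 104 111 117 134 158 167
161 101 106 105 109 106 111 111 109 105 107 113 140 168 197 211
162 103 104 103 109 112 116 114 115 115 119 129 158 184 196 201
163 104 105 109 113 119 117 110 117 130 138 139 153 166 164 169
164 103 109 117 125 114  98  86  98 125 144 144 146 143 144 141
165 106 110 127 125 102  85  72  82 104 133 140 129 124 124 121
166 106 117 137 134 106  88  79  82  93 129 127 112 103 102 102
167 107 119 143 148 130 108  96  91  99 122 119  98  88  86  84
168 107 111 138 159 157 143 119 105 107 113 101  79  77  81  92
169 111 114 123 153 170 165 146 127 124 111  89  80  90 101 116
170 125 125 111 128 153 163 148 135 124 110  95  93 101 114 120
171 145 141 123 116 123 131 128 118 113 108 104 102 103 105 105
172 139 146 127 110 108 107 109 108 104 103 105 106 105 102 101
173 111 122 122 113 108 108 108 102 106 103 105 105 103 103 103
174  88 105 132 143 129 115 107 106 105 104 103 104 103 103 103

159 100 105 109 111 108 110 108 109 106 108 108
[... 276 characters left out ...]
 102 109 117 124 120 109 104 124 143 152 148 148 148 147 146
165 103 113 128 132 118 106 114 129 139 146 141 131 129 124 125
166 106 115 139 147 137 124 123 133 126 135 132 115 106 102 102
167 106 121 156 166 152 135 122 105 106 126 117  95  87  84  85
168 105 121 154 164 156 132 110  95 103 117 100  82  74  84  87
169 106 118 143 154 147 122 102 108 118 112  95  82  89 104 120
170 113 133 142 141 125 109 108 117 125 111  97  97 102 116 122
171 118 146 149 128 110 105 111 117 112 108 105 102 102 102 105
172 118 134 130 114 101 106 109 105 111 105 107 105 105 103 104
173 111 110 106 108 107 104 103 102 105 105 106 105 108 103 107
174  98 103 118 127 125 114 110 105 107 106 105 103 103 102 103
```

>>> send_rows --pt "0.002 0 -0.005 0" --pt "0.002 0 -0.005 0" --pt "0.002 0 -0.005 0"

```text
clock: 8.85
tool_pos: [582.4, -48.5, 353.9]
eef_rot: [0.432, 0.901, 0.008, 0.033]
wrist_force: [4.5, -3.1, -2.9]
finger_gap: 0.247
```

```bash
python3 -c "
from h import *
chk('c11',(-170,0,42))"
```

```text
t 8.85 grip(h,l,z rel mouth) [-177.8   -1.7   33.3] head 128.73 toolz(h,l,z) [-0.0529  0.0417 -0.9977] F(h,l,z) [-5.3  1.6 -2.9] Mom [ 0.   -1.59 -0.11] gap 0.247
tool delta [ 7.3  2.1 -9.1]
```

View pics/c11.png

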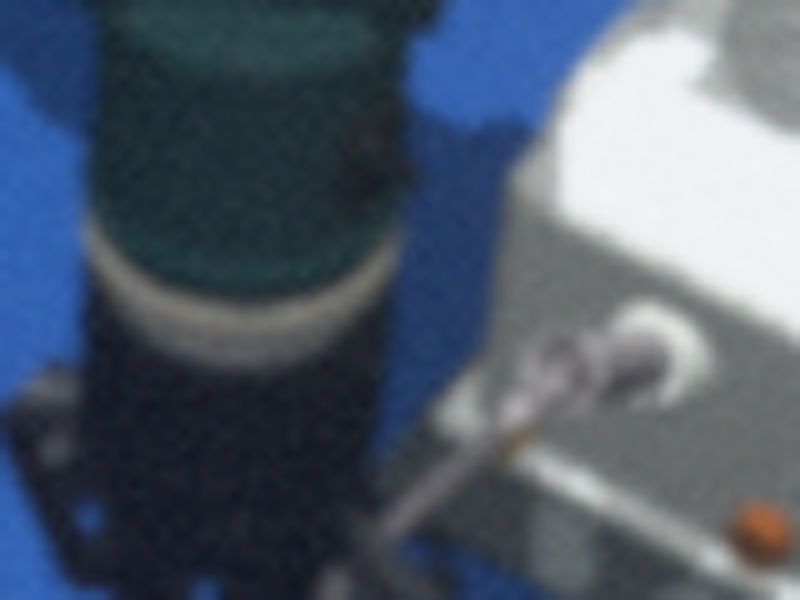

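>>> send_rows --pt "0.003 0.001 -0.005 0" --pt "0.003 0.001 -0.005 0" --pt "0.002 0 -0.003 0"

```text
clock: 9.2
tool_pos: [578.8, -43.8, 369.2]
eef_rot: [0.432, 0.901, 0.006, 0.037]
wrist_force: [3.3, -4.7, -2.0]
finger_gap: 0.24
```

```bash
python3 -c "
from h import *
chk('c12',(-160,0,55))
cv2.imwrite('pics/w12.png',imaging.grab_frame('wrist')[:,:,::-1])"
```

```text
t 9.2 grip(h,l,z rel mouth) [-173.4   -1.5   48.6] head 128.7 toolz(h,l,z) [-0.062   0.0423 -0.9972] F(h,l,z) [-5.7 -0.4 -2. ] Mom [ 0.34 -1.55  0.13] gap 0.24
tool delta [12.9  1.7 -7.1]
```

View pics/c12.png

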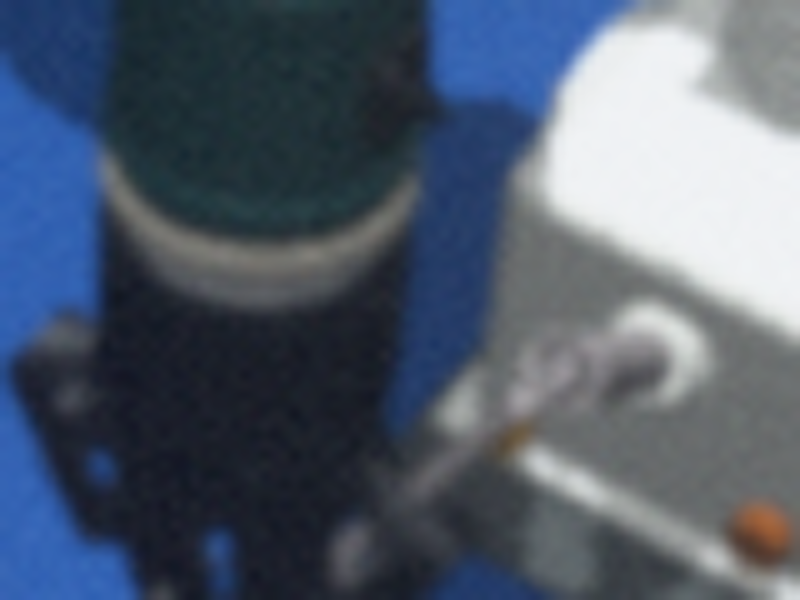

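View pics/w12.png

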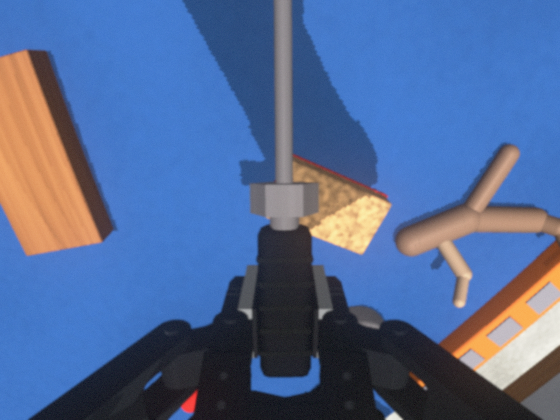

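>>> send_rows --pt "0.006 0.001 -0.004 0" --pt "0.006 0.001 -0.004 0" --pt "0.006 0 -0.004 0" --pt "0.005 0 -0.003 0"

```text
clock: 9.7
tool_pos: [565.3, -28.7, 384.9]
eef_rot: [0.433, 0.9, 0.003, 0.042]
wrist_force: [0.9, -3.8, -2.4]
finger_gap: 0.244
```

```bash
python3 -c "
from h import *
chk('c13',(-140,0,73))"
```

```text
t 9.7 grip(h,l,z rel mouth) [-154.8   -2.6   64.4] head 128.56 toolz(h,l,z) [-0.0731  0.0413 -0.9965] F(h,l,z) [-3.5 -1.7 -2.4] Mom [ 0.51 -1.1   0.2 ] gap 0.244
tool delta [14.1  2.9 -9.5]
```

View pics/c13.png

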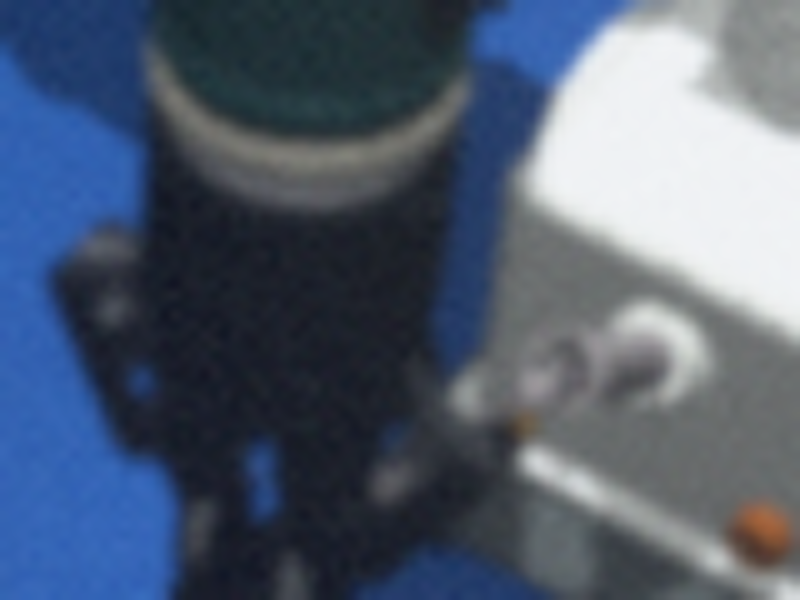

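>>> send_rows --pt "0.007 0.002 -0.004 0" --pt "0.007 0.001 -0.004 0" --pt "0.007 0.001 -0.003 0" --pt "0.007 0.001 -0.003 0"

```text
clock: 10.15
tool_pos: [547.8, -1.1, 396.8]
eef_rot: [0.432, 0.901, 0.001, 0.039]
wrist_force: [-0.5, -5.0, -1.3]
finger_gap: 0.245
```

```bash
python3 -c "
from h import *
st((-113,0,83))"
```

```text
t 10.15 grip(h,l,z rel mouth) [-121.8    0.3   76.3] head 128.74 toolz(h,l,z) [-0.0693  0.0357 -0.997 ] F(h,l,z) [-3.6 -3.5 -1.3] Mom [ 0.89 -0.97  0.39] gap 0.245
tool delta [ 8.3 -0.1 -7.3]
```

>>> send_rows --pt "0.006 -0.001 -0.004 0" --pt "0.006 -0.001 -0.004 0" --pt "0.005 0 -0.002 0"

```text
clock: 10.45
tool_pos: [533.4, 13.1, 406.2]
eef_rot: [0.431, 0.901, 0.001, 0.038]
wrist_force: [0.2, -3.9, -2.1]
finger_gap: 0.241
```

```bash
python3 -c "
from h import *
st((-84,-2,71))
cv2.imwrite('pics/w14.png',imaging.grab_frame('wrist')[:,:,::-1])"
```

```text
t 10.45 grip(h,l,z rel mouth) [-101.5   -2.1   85.7] head 128.81 toolz(h,l,z) [-0.0681  0.0351 -0.9971] F(h,l,z) [-3.1 -2.3 -2.1] Mom [ 0.93 -1.22  0.31] gap 0.241
tool delta [18.5 -0.4 13.4]
```

View pics/w14.png

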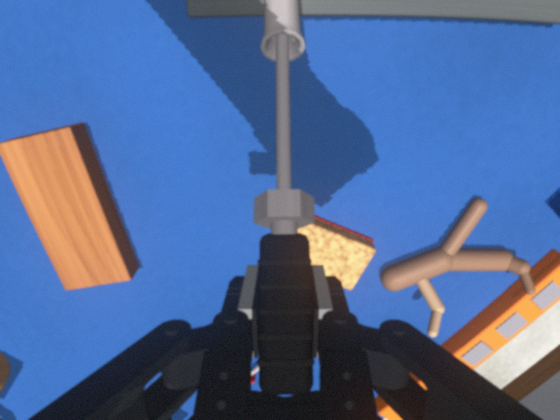

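>>> send_rows --pt "0.01 0 0.007 0" --pt "0.011 0 0.008 0" --pt "0.011 0 0.008 0" --pt "0.011 0 0.008 0"

```text
clock: 10.9
tool_pos: [507.0, 46.9, 371.2]
eef_rot: [0.432, 0.901, 0.002, 0.039]
wrist_force: [0.2, -4.3, -2.9]
finger_gap: 0.246
```

```bash
python3 -c "
from h import *
st((-38.3,-2,32.1))"
```

```text
t 10.9 grip(h,l,z rel mouth) [-58.6  -1.2  50.7] head 128.75 toolz(h,l,z) [-0.0685  0.0361 -0.997 ] F(h,l,z) [-3.5 -2.5 -2.9] Mom [ 0.91 -1.06  0.24] gap 0.246
tool delta [21.6 -1.6 17.1]
```

>>> send_rows --pt "0.008 0 0.0065 0" --pt "0.006 0 0.005 0" --pt "0.004 0 0.003 0"

```text
clock: 11.2
tool_pos: [494.6, 63.9, 352.6]
eef_rot: [0.431, 0.901, 0.002, 0.037]
wrist_force: [-0.3, -3.0, -1.7]
finger_gap: 0.248
```

```bash
python3 -c "
from h import *
st((-38.3,-2,32.1))
cv2.imwrite('pics/w15.png',imaging.grab_frame('wrist')[:,:,::-1])"
```

```text
t 11.2 grip(h,l,z rel mouth) [-37.1  -0.4  32. ] head 128.79 toolz(h,l,z) [-0.0647  0.0345 -0.9973] F(h,l,z) [-2.1 -2.1 -1.7] Mom [ 0.58 -0.65  0.23] gap 0.248
tool delta [-1.2 -1.6 -0. ]
```

View pics/w15.png

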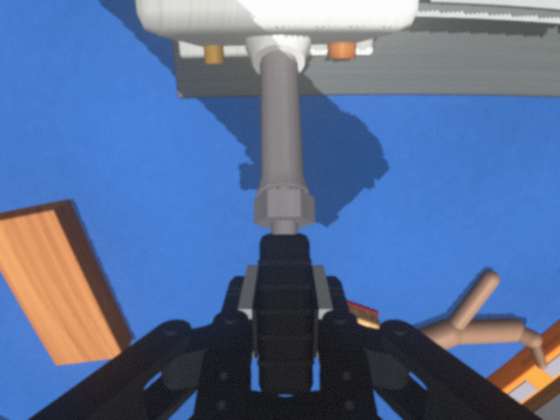

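>>> send_rows --pt "0.003 0 0.0025 0" --pt "0.003 0 0.0025 0" --pt "0.003 0 0.0025 0"

```text
clock: 11.55
tool_pos: [494.2, 65.7, 349.5]
eef_rot: [0.432, 0.901, 0.002, 0.044]
wrist_force: [-2.3, -10.7, 13.8]
finger_gap: 0.242
```

```bash
python3 -c "
from h import *
st()
cv2.imwrite('pics/w16.png',imaging.grab_frame('wrist')[:,:,::-1])"
```

```text
t 11.55 grip(h,l,z rel mouth) [-37.5   1.6  29.1] head 128.67 toolz(h,l,z) [-0.0782  0.0421 -0.996 ] F(h,l,z) [-6.9 -8.5 13.8] Mom [ 2.17 -1.18  0.56] gap 0.242
```

View pics/w16.png

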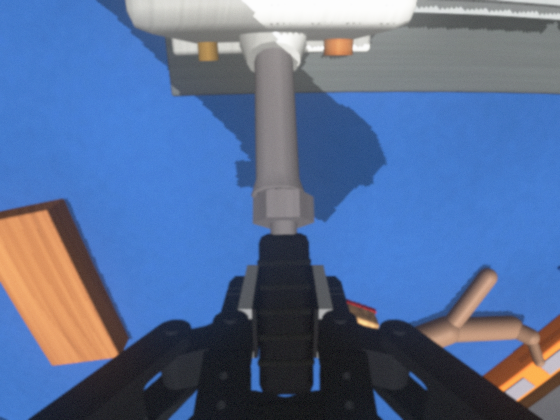

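>>> send_rows --pt "0.004 -0.003 0.003 0" --pt "0.004 -0.001 0.003 0" --pt "0.003 0 0.002 0"

```text
clock: 11.9
tool_pos: [491.4, 65.6, 348.3]
eef_rot: [0.433, 0.9, 0.005, 0.053]
wrist_force: [-3.4, -8.9, 12.2]
finger_gap: 0.244
```

```bash
python3 -c "
from h import *
st((-101.5,-2,86))
w=imaging.grab_frame('wrist')[:,:,::-1];b=imaging.grab_frame('scene')[:,:,::-1]
cv2.imwrite('pics/c17.png',np.hstack([c(w,220,150,130,100,3),c(b,320,140,65,50,6)]))"
```

```text
t 11.9 grip(h,l,z rel mouth) [-38.    1.4  28.2] head 128.44 toolz(h,l,z) [-0.0921  0.0551 -0.9942] F(h,l,z) [-4.8 -8.2 12.2] Mom [ 2.3  -0.73  0.52] gap 0.244
tool delta [-68.6   0.1 -51.8]
```

View pics/c17.png

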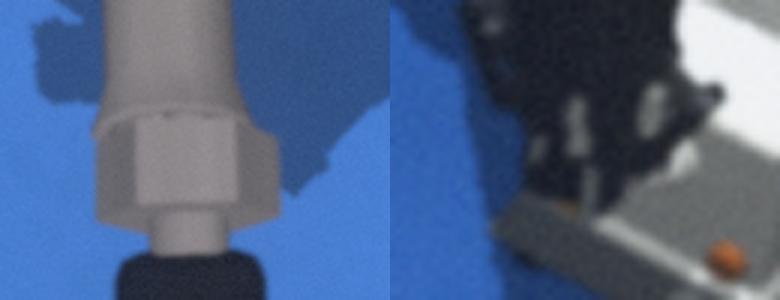

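>>> send_rows --pt "-0.005 -0.002 -0.004 0" --pt "-0.01 -0.001 -0.0075 0" --pt "-0.01 0 -0.0075 0" --pt "-0.01 0 -0.0075 0" --pt "-0.01 0 -0.0075 0" --pt "-0.01 0 -0.0075 0"

```text
clock: 12.6
tool_pos: [520.6, 20.6, 397.8]
eef_rot: [0.433, 0.9, 0.007, 0.052]
wrist_force: [-0.7, -1.2, -2.0]
finger_gap: 0.24
```

```bash
python3 -c "
from h import *
st((-101.5,-2,86))"
```

```text
t 12.6 grip(h,l,z rel mouth) [-90.8  -4.   77.6] head 128.43 toolz(h,l,z) [-0.0885  0.0564 -0.9945] F(h,l,z) [-0.4 -1.3 -2. ] Mom [ 0.41 -0.11  0.14] gap 0.24
tool delta [-11.4   2.5  -7.3]
```

>>> send_rows --pt "-0.01 0.001 -0.007 0" --pt "-0.01 0.001 -0.007 0" --pt "-0.01 0 -0.007 0" --pt "-0.008 0 -0.006 0"

```text
clock: 13.0
tool_pos: [545.4, -10.2, 431.4]
eef_rot: [0.434, 0.899, 0.007, 0.053]
wrist_force: [-0.9, -0.7, -2.3]
finger_gap: 0.244
```

```bash
python3 -c "
from h import *
st((-130,-2,109))"
```

```text
t 13.0 grip(h,l,z rel mouth) [-130.6   -4.   111.2] head 128.36 toolz(h,l,z) [-0.0899  0.0572 -0.9943] F(h,l,z) [ 0.  -1.1 -2.3] Mom [ 0.33 -0.1   0.12] gap 0.244
tool delta [0.8 1.8 2.3]
```

>>> send_rows --pt "-0.004 0 0.006 0" --pt "-0.004 0 0.007 0" --pt "-0.004 0 0.007 0" --pt "-0.003 0 0.006 0"

```text
clock: 13.4
tool_pos: [558.4, -24.3, 406.5]
eef_rot: [0.434, 0.9, 0.007, 0.052]
wrist_force: [-2.5, -1.2, 2.9]
finger_gap: 0.244
```

```bash
python3 -c "
from h import *
st((-162,-2,60))
cv2.imwrite('pics/w18.png',imaging.grab_frame('wrist')[:,:,::-1])"
```

```text
t 13.4 grip(h,l,z rel mouth) [-149.4   -2.6   86.4] head 128.39 toolz(h,l,z) [-0.0879  0.0579 -0.9944] F(h,l,z) [ 0.7 -2.7  2.9] Mom [0.62 0.7  0.26] gap 0.244
tool delta [-10.2  -0.9  27.4]
```

View pics/w18.png

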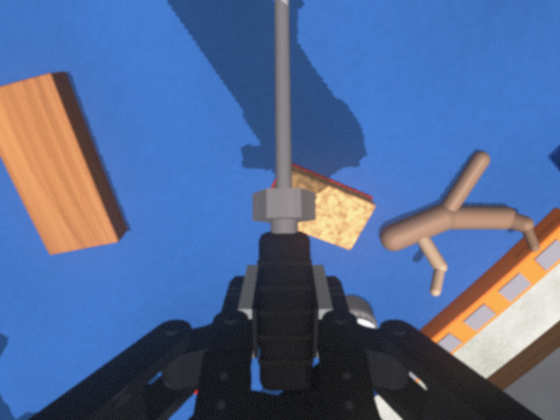

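>>> send_rows --pt "-0.003 0 0.007 0" --pt "-0.003 0 0.007 0" --pt "-0.002 0 0.007 0" --pt "-0.002 0 0.006 0"

```text
clock: 13.85
tool_pos: [567.9, -33.5, 377.2]
eef_rot: [0.433, 0.9, 0.007, 0.052]
wrist_force: [-2.1, -1.1, 1.7]
finger_gap: 0.245
```

```bash
python3 -c "
from h import *
st((-171,-2,30))"
```

```text
t 13.85 grip(h,l,z rel mouth) [-162.4   -1.3   57. ] head 128.41 toolz(h,l,z) [-0.0874  0.0564 -0.9946] F(h,l,z) [ 0.5 -2.3  1.7] Mom [0.54 0.71 0.34] gap 0.245
tool delta [-6.2 -2.2 27.6]
```

>>> send_rows --pt "-0.002 0 0.007 0" --pt "-0.002 0 0.007 0" --pt "-0.001 0 0.007 0" --pt "-0.001 0 0.006 0"

```text
clock: 14.25
tool_pos: [575.0, -39.7, 348.3]
eef_rot: [0.433, 0.9, 0.007, 0.052]
wrist_force: [-1.7, -1.7, 2.3]
finger_gap: 0.242
```

```bash
python3 -c "
from h import *
s=st((-174,-2,0))
import pickle
pickle.dump((s,imaging.camera_model('wrist')),open('w19.pkl','wb'))
w=imaging.grab_frame('wrist')[:,:,::-1];cv2.imwrite('pics/w19.png',w);chk('c19')"
```

```text
t 14.25 grip(h,l,z rel mouth) [-171.7    0.3   28.1] head 128.41 toolz(h,l,z) [-0.0878  0.0564 -0.9945] F(h,l,z) [-0.2 -2.3  2.3] Mom [0.52 0.53 0.3 ] gap 0.242
tool delta [ 0.2 -3.9 28.1]
t 14.3 grip(h,l,z rel mouth) [-171.5    0.    27.3] head 128.4 toolz(h,l,z) [-0.0874  0.0552 -0.9946] F(h,l,z) [-1.3 -2.3  1.8] Mom [0.43 0.47 0.31] gap 0.246
```

View pics/c19.png

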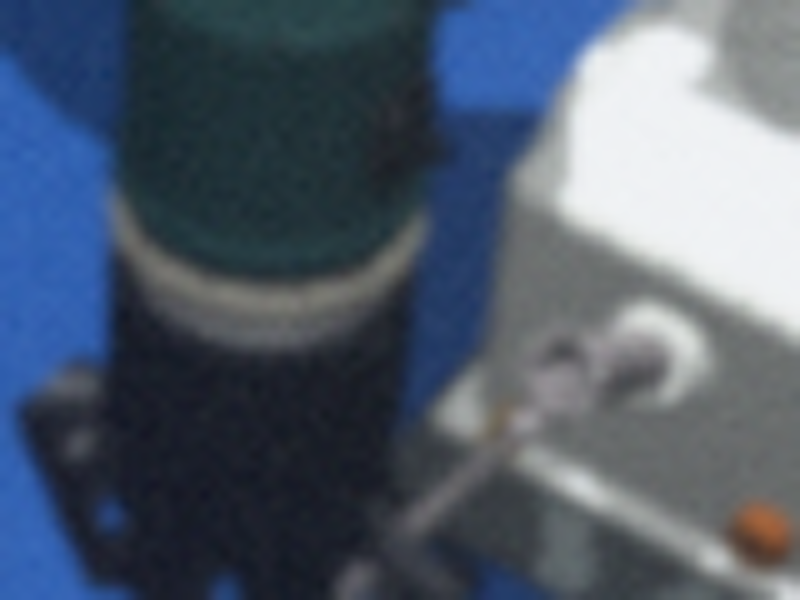

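View pics/w19.png

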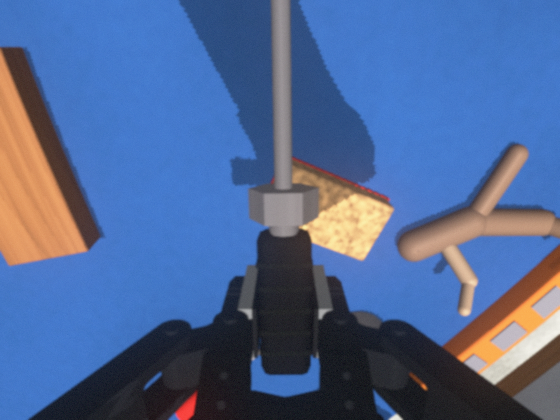

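>>> send_rows --pt "-0.003 0 0.007 0" --pt "-0.002 0 0.007 0" --pt "-0.001 0 0.007 0" --pt "0 0 0.007 0" --pt "0 0 0.005 0"

```text
clock: 14.85
tool_pos: [581.9, -44.6, 313.2]
eef_rot: [0.433, 0.9, 0.007, 0.05]
wrist_force: [-2.6, 1.1, 2.7]
finger_gap: 0.246
```

```bash
python3 -c "
from h import *
st((-181,-1,-7))
chk('c20')"
```

```text
t 14.85 grip(h,l,z rel mouth) [-179.4    2.6   -7. ] head 128.48 toolz(h,l,z) [-0.0847  0.0559 -0.9948] F(h,l,z) [ 2.5 -1.3  2.7] Mom [0.39 0.96 0.31] gap 0.246
tool delta [-1.6 -3.6 -0.1]
t 14.85 grip(h,l,z rel mouth) [-179.4    2.6   -7. ] head 128.48 toolz(h,l,z) [-0.0847  0.0559 -0.9948] F(h,l,z) [ 2.5 -1.3  2.7] Mom [0.39 0.96 0.31] gap 0.246
```

View pics/c20.png

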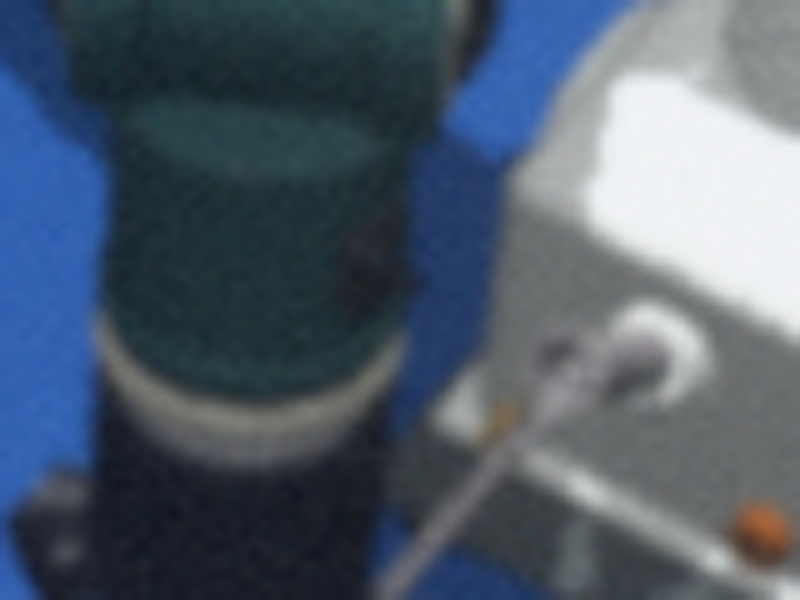

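>>> send_rows --pt "-0.005 -0.001 0 0" --pt "-0.01 0 -0.001 0" --pt "-0.012 0 -0.001 0" --pt "-0.012 0 -0.001 0" --pt "-0.012 0 -0.001 0" --pt "0 0 0 0"

```text
clock: 15.5
tool_pos: [616.9, -89.8, 322.7]
eef_rot: [0.434, 0.899, 0.007, 0.054]
wrist_force: [0.2, 0.7, -0.6]
finger_gap: 0.244
```

```bash
python3 -c "
from h import *
import pickle
s=st();pickle.dump(s,open('s21.pkl','wb'))
b=imaging.grab_frame('scene')[:,:,::-1];cv2.imwrite('pics/s21.png',b);cv2.imwrite('pics/c21.png',c(b,300,130,80,60,10))"
```

```text
t 15.5 grip(h,l,z rel mouth) [-237.8    1.8    2.7] head 128.28 toolz(h,l,z) [-0.0923  0.0593 -0.994 ] F(h,l,z) [ 0.4  0.6 -0.6] Mom [ 0.09  0.06 -0.06] gap 0.244
```

View pics/c21.png

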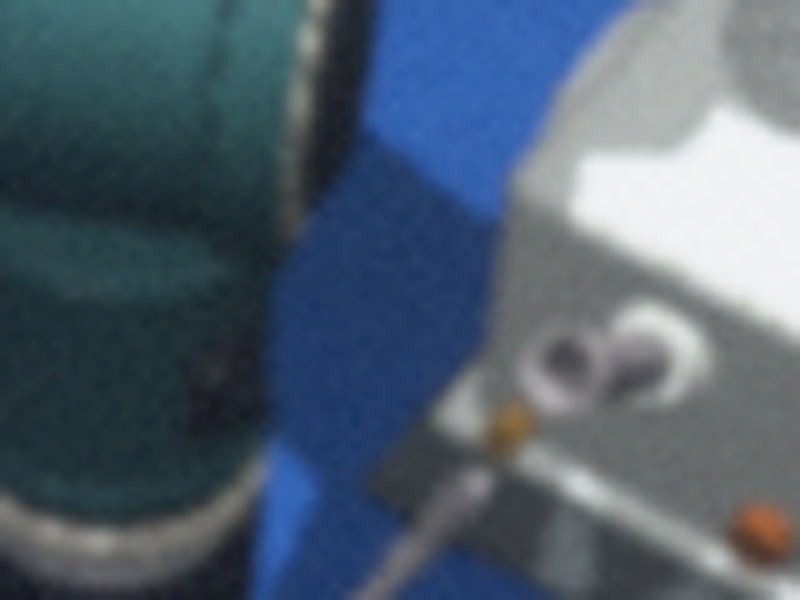

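```bash
python3 -c "
from h import *
import pickle
np.set_printoptions(precision=1,suppress=True)
s=pickle.load(open('s21.pkl','rb'))
for uv in [(347.9,177.3),(347.9,178.3),(346.9,177.3),(348.9,176.3)]: print(*stick(s,uv))
R=Rn.from_quat(s['eef_rot']).as_matrix();g=np.array(s['tool_pos'])+R@[0,0,155]
S=imaging.camera_model('scene')
for p in (-6,-3,0,3,6):
  v=np.cos(np.radians(p))*(R[:,0]*[1,1,0])/np.hypot(*R[:2,0])-np.sin(np.radians(p))*zz
  print(p,proj(S,[g+190*v-2*R[:,1], g+110*v-1*R[:,1]]))
"
```

```text
[512.2  57.2 159.4] [194.5  -0.   -8.7] 2.719544762773091 194.7343977829458 [633.1 -95.2 168.7]
[512.2  57.6 154.8] [195.3   0.   -4.1] 4.073161063028091 195.36248858210982 [633.1 -95.2 168.7]
[515.4  52.7 164.6] [188.6   0.  -13.3] 1.2407167205961889 189.02010773243458 [633.1 -95.2 168.7]
[508.9  61.3 158.9] [199.8   0.   -8.6] 2.805695324465903 199.98016928754225 [633.1 -95.2 168.7]
-6 [[347.3 171.7]
 [331.1 191.5]]
-3 [[347.1 173.8]
 [331.1 192.7]]
0 [[346.9 176. ]
 [331.  193.9]]
3 [[346.5 178.3]
 [330.8 195.2]]
6 [[346.  180.6]
 [330.6 196.6]]
```

>>> send_rows --pt "-0.005 0 -0.01 0" --pt "-0.008 0 -0.02 0" --pt "-0.01 0 -0.025 0" --pt "-0.01 0 -0.025 0" --pt "-0.01 0 -0.025 0" --pt "-0.005 0 -0.015 0" --pt "0 0 -0.005 0" --pt "0 0 0 0" --pt "0 0 0 0" --pt "0 0 0 0"

```text
clock: 16.55
tool_pos: [632.4, -121.7, 457.4]
eef_rot: [0.433, 0.9, 0.008, 0.051]
wrist_force: [0.5, -0.5, -1.7]
finger_gap: 0.244
```

```bash
python3 -c "
from h import *
import pickle
s=st();print(s['dq'].round(4),s['joints'].round(2));m=imaging.camera_model('wrist');pickle.dump((s,m),open('s22.pkl','wb'))
b=imaging.grab_frame('scene')[:,:,::-1];w=imaging.grab_frame('wrist')[:,:,::-1];t=imaging.grab_frame('top')[:,:,::-1]
cv2.imwrite('pics/s22.png',b);cv2.imwrite('pics/t22.png',t);cv2.imwrite('pics/w22.png',w);cv2.imwrite('pics/c22.png',c(b,280,80,100,75,8))"
```

```text
t 16.55 grip(h,l,z rel mouth) [-271.4   -6.5  137.2] head 128.47 toolz(h,l,z) [-0.0864  0.0576 -0.9946] F(h,l,z) [-0.7  0.1 -1.7] Mom [0.09 0.08 0.01] gap 0.244
[-0.0061  0.0055 -0.0035  0.0133 -0.002   0.0002  0.0018] [-0.44  0.46  0.79  1.64 -0.36  1.08  1.12]
```

View pics/c22.png

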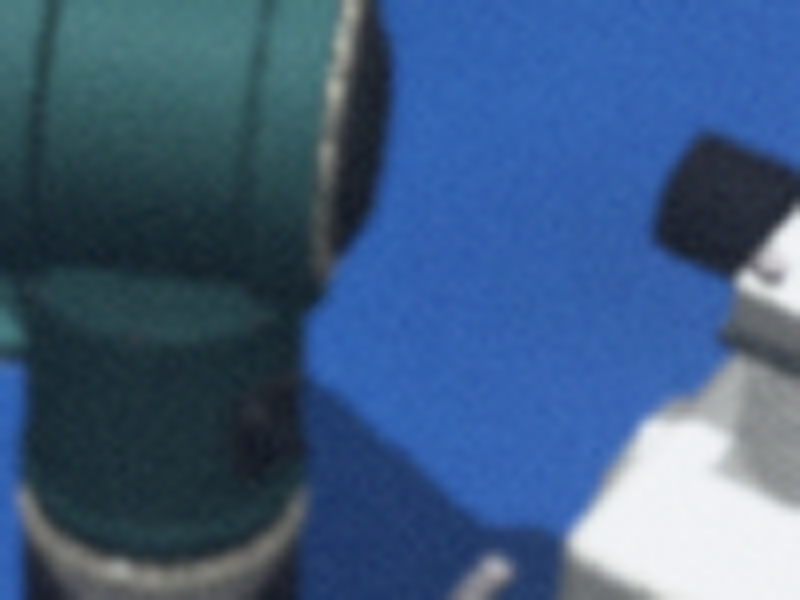

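View pics/w22.png

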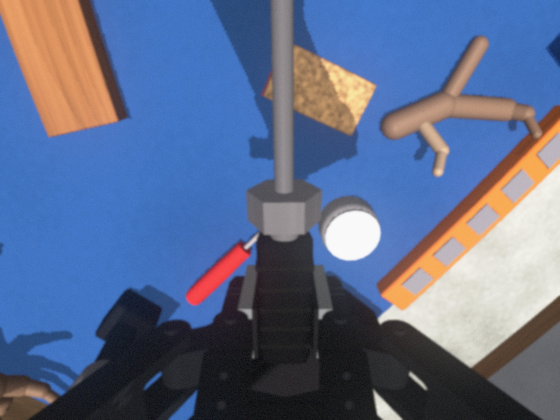

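View pics/s22.png

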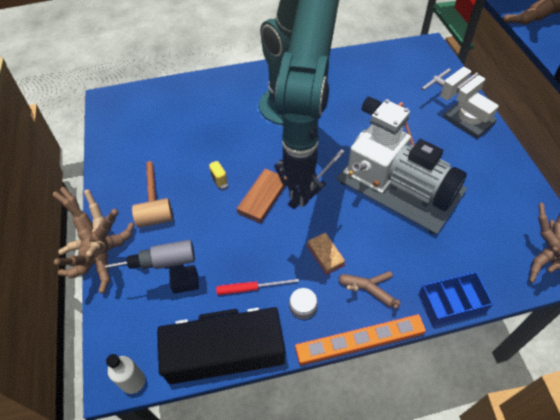

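Run:
```python
from h import *
import pickle
np.set_printoptions(precision=1,suppress=True)
s,m=pickle.load(open('s22.pkl','rb'))
b=cv2.imread('pics/s22.png');cv2.imwrite('pics/c23.png',c(b,310,135,50,50,12))
R=Rn.from_quat(s['eef_rot']).as_matrix();g=np.array(s['tool_pos'])+R@[0,0,155];print(g)
S=imaging.camera_model('scene')
for p in (-6,-3,0,3,6):
  v=np.cos(np.radians(p))*(R[:,0]*[1,1,0])/np.hypot(*R[:2,0])-np.sin(np.radians(p))*zz
  print(p,(proj(S,[g+190*v-2*R[:,1], g+120*v-1*R[:,1],g+44*v])-[310,135]+.5)*12)
```

```text
[ 647.7 -126.5  303.2]
-6 [[389.8 115.4]
 [203.4 337.3]
 [ -9.4 590.1]]
-3 [[388.1 145.3]
 [203.1 355.7]
 [ -9.2 596.6]]
0 [[385.  176.3]
 [201.9 375. ]
 [ -9.3 603.5]]
3 [[380.6 208.4]
 [199.7 395. ]
 [ -9.8 610.7]]
6 [[374.9 241.4]
 [196.7 415.8]
 [-10.6 618.3]]
```

View pics/c23.png

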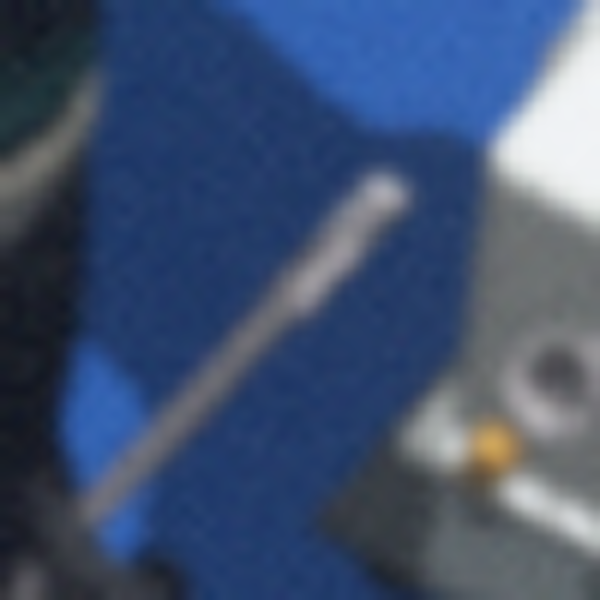

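>>> send_rows --pt "0 0 0 0" --pt "0 0 0 0" --pt "0 0 0 0"

```text
clock: 17.0
tool_pos: [632.4, -121.4, 456.2]
eef_rot: [0.433, 0.9, 0.007, 0.051]
wrist_force: [0.3, 0.6, -1.6]
finger_gap: 0.245
```

```bash
python3 -c "
from h import *
s=st();print(s['dq'].round(4),s['tool_pos']);print(robot.sign_off())"
```

```text
t 17.0 grip(h,l,z rel mouth) [-271.1   -6.6  136. ] head 128.49 toolz(h,l,z) [-0.0854  0.0558 -0.9948] F(h,l,z) [ 0.3  0.6 -1.6] Mom [-0. -0.  0.] gap 0.245
[-0.0003  0.0027 -0.0018  0.0025 -0.0012 -0.0001 -0.0014] [ 632.42994279 -121.44986761  456.1827778 ]
the job is handed in; nothing more can be done
None
```

I picked the dipstick off the offcut and pushed it into the filler tube until the collar stopped on the rim. Then I drew it right out and handed the job in at 17.0 s, still holding it in the air.

The moves can't tilt the tool. I pivoted the stick in the grip against the tube mouth instead, to about 40° tip-down for the insertion. I levelled it the same way, against the lower lip, just before pulling the tip out.

**Collar stop:** when I pushed, the axial force rose to about 14 N and the collar stopped advancing. The wrist picture showed it on the rim. The grip centre stopped about 47 mm from my measured mouth point, where 50 mm was expected. That fits measurement error or a slip of a few millimetres in the grip.

**Final pose:** the grip is at about 302 mm above the bench. The tip is about 80 mm short of the tube mouth horizontally and well above it, and the arm is still.

**Level:** two readings from the scene camera disagreed slightly. The tip position gave about 2° tip-down and the line of the rod about 1° tip-up, so I take it as level to within about 2°.

**Marked face:** it points up, with a sideways roll of about 3°. That comes from tilt that built up in the tool during the moves and that I had no way to correct.

**Bystanders:** the other tools, the tin and the driftwood look unmoved in the last scene picture.

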